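# Tidy the microscope bench into its taped outlines

## Task

Put the four microscope-bench items back on the yellow-taped outlines that match their footprints: the white sample jar with the purple lid in the large circle, the steel objective in the small circle, the blue slide box in the rectangle and the silver filter cube in the square. Stand each upright and well centred inside its outline, the slide box and the cube squared up with the sides, and set them down rather than dropping them. Leave the culture dish and the amber reagent bottle where they are.

Things in the scene. Friction and masses are not known exactly. Their poses are not given: they have to be found in the camera images.
- jar_mid (a point): Sample jar, loose: upright round jar, white with a purple screw lid (14 mm), diameter 56 mm, height 50 mm, about 0.14 kg. The point is its centre, 25 mm above its underside; z up. Grasp it across its diameter.
- lens_mid (a point): Microscope objective, loose: upright polished steel barrel with a blue band, narrowing at the top. Barrel diameter 30 mm up to 34 mm height, then tapering to 18 mm; total height 46 mm, about 0.12 kg. The point is on its axis, 23 mm above its underside; z up.
- slidebox_mid (a point): Slide box, loose: upright blue plastic box with a pale paper patch on top, 70 mm (its x) by 30 mm (its y) by 44 mm high, about 0.08 kg. The point is its centre, 22 mm above its underside; z up. Grasp it across the 30 mm. Either end may face either way in its outline.
- cube_mid (a point): Filter cube, loose: silver aluminium block with a round green window on top and dark round ports on two sides, 44 mm by 44 mm by 48 mm high, about 0.13 kg. The point is its centre, 24 mm above its underside; x and y across its faces, z up. It may be turned by any quarter turn in its outline.
- big_ring: Large circle of yellow tape stuck flat on the black bench (under 1 mm thick): inner diameter 76 mm, tape 8 mm wide. For the sample jar. Origin at its centre, on the bench surface.
- small_ring: Small circle of yellow tape stuck flat on the bench: inner diameter 50 mm, tape 8 mm wide. For the objective. Origin at its centre, on the bench surface.
- rectangle: Rectangle of yellow tape stuck flat on the bench: 90 mm (its x) by 50 mm (its y) inside, tape 8 mm wide. For the slide box, long side along the long side. Origin at its centre, on the bench surface.
- square: Square of yellow tape stuck flat on the bench: 64 mm by 64 mm inside (x and y along its sides), tape 8 mm wide. For the filter cube. Origin at its centre, on the bench surface.
- dish: Bystander, loose, not to be disturbed: clear closed culture dish with a purple spot, diameter 90 mm, height 15 mm. Origin at the centre of its underside.
- reagent: Bystander, loose, not to be disturbed: amber glass reagent bottle with a white cap, diameter 54 mm, height 120 mm, standing to the left of the work. Origin at the centre of its underside.
Not all that is in view belongs to the job. Of the things shaped like the part that bears jar_mid, the white one is meant. Of the things shaped like the part that bears slidebox_mid, the blue one is meant.

How it is judged:
By the outcome, as a careful person would: the job done as asked, in the order asked, and still so for the second after the job is handed in, with the robot touching nothing.
It also fails if it takes over 117 s, if anything falls off the work surface, if the arm or the gripper's body presses on something with over 40 N, if the wrist force passes 120 N, or if a joint passes its speed limit or range.

## Robot

A 6-joint arm with a two-finger parallel gripper is mounted at the origin on the work surface. World frame = base frame: x ahead of the robot, y to its left, z up, the work surface at z = 0. Lengths are in m, angles in rad, forces in N, time in s.
With the tool pointing down it reaches from about 0.225 to 0.875 m from the base axis. Payload 3.4 kg.
Tool frame: the origin (TCP) lies at the very end of the fingers, on their centre line; the grasp point (between the pads) lies 19 mm behind it; z points along the fingers, y is the line along which they close (so a half turn about z gives the same grasp; the last joint's range is limited). The gripper opens to 85 mm and grips with 20 to 120 N. Pads are 22 mm wide; open, the fingers measure 114 mm over their backs; the gripper's body (76 mm by 85 mm) begins 54 mm behind the grasp point. The pads swing forward as they close: fully open they stand 13 mm farther back than shut.
Start: joints at [-1.371, 0.276, 1.505, -0, 1.361, -0.121], TCP at [0.181, -0.546, 0.231] pointing down, gripper open.
Joint ranges: [-2.89, 2.89], [-0.75, 2.08], [0.22, 2.7], [-1.18, 4.32], [0.11, 2.71], [-2.7, 2.7]. Speed limits (rad/s): [2.57, 2.57, 3.14, 3.14, 3.14, 3.14].

## Interface

Orientations are given as a unit quaternion [w, x, y, z].
In Python, from rig import get_state, optics, sign_off gives the robot as it stands.
- The arm moves only by the tool send_rows, never from a script. Its argument "increments" is a list of rows, each an object with "gripper": the gripper's target within -1 to 1 (shut at 1, half-way at 0, fully open at -1); "linear": the shift along the world's x, y, z in m, a list of three; "delta_rot": the turn, a rotation vector about the world's x, y, z in rad, a list of three. In form: [{"gripper": gripper, "linear": [dx, dy, dz], "delta_rot": [rx, ry, rz]}, ...]. A call has 1 to 8 rows; each row is the pose to reach, as a shift and turn from the pose commanded when the call began; what a row does not reach only later rows make up. A row lasts 1/10 s, in which the tool goes at most 50 mm and 8.59 degrees, less where a joint would pass 70% of its speed; a pose out of reach is approached as far as the arm can. A call with a gripper value outside its range is refused whole. The fingers move at their own pace and stop on an object; "newtons" is the grip in N (left out, the last holds). Time passes only in rows, so rows that repeat a pose let the fingers close. It gives the time, the measured TCP pose, the force, the opening and the grip force at its end, in the units of the state.
- get_state(): the state, without advancing time (a new reading comes with each control period).
- optics.get_image(name): name is "scene" or "side" or "wrist"; returns a dict with "pixels" (400x640x3 uint8, blue, green, red), "K" (3x3 intrinsics, pixels), "k1" (the pictures are not rectified: a ray, as slopes to the right and down, at radius r is drawn at 1 + k1 r^2 times it, then the intrinsics apply), "rvec" (rotation vector, rad) and "tvec" (3), from world to camera coordinates, as OpenCV has them; the wrist camera has in their place "T_tool_cam" (4x4, takes a point from camera to tool coordinates, whose origin is the TCP and whose axes are the flange's). Camera axes: x right, y down, z forward; pixel columns grow to the right and rows downward; lengths in m; the calibration is good to about 2 mm. A picture is of the moment at which its call begins: read the wrist's pose just before it. There is no depth.
- sign_off(): hands the job in; it is judged then, once.
The state is a dict: "clock": time; "qpos": joint angles; "qd": joint speeds; "effort": joint torques, N m; "position": TCP position; "ee_rot": TCP orientation; "contact_force": force on the tool from outside, world axes, zero at the start; "moment": the same for the moment, N m; "width": finger opening in m; "gripper_force": force on a finger pad.
Only numpy, scipy, OpenCV 4.12 (cv2) and the standard library are available. Lean on these libraries where they do the work, as an engineer would, in place of code of your own. Each camera call takes 0.05 s, during which the arm holds its last target. There are 200 camera calls.

## Working session

There is one attempt and no reset: what is moved stays moved. The work goes in short steps, Python scripts to look and compute and a tool call to move; the robot and the scene stay as the last step left them, time stands still between calls to the robot, and variables do not carry over. Pictures are saved under pics/ and viewed, at most 14 in all, crops included, and the job is handed in when it is done.

Besides the shell and the picture viewer there is one more tool, called after "Request:" as name(argument=value, ...) on one line, values as JSON. send_rows: Moves the arm, as the interface text tells. Its arguments: {"type":"object","properties":{"increments":{"type":"array"},"newtons":{"type":"number"}},"required":["increments"]}

```bash
mkdir -p pics
cat > h.py <<'E'
import numpy as np,cv2
from scipy.spatial.transform import Rotation as R
from rig import get_state,optics,sign_off
def cam(name):
    s=get_state(); d=optics.get_image(name)
    if name=="wrist":
        q=s["ee_rot"]; T=np.eye(4); T[:3,:3]=R.from_quat([q[1],q[2],q[3],q[0]]).as_matrix(); T[:3,3]=s["position"]
        W=T@np.array(d["T_tool_cam"])
    else:
        M=np.eye(4); M[:3,:3]=cv2.Rodrigues(np.array(d["rvec"],float))[0]; M[:3,3]=np.ravel(d["tvec"]); W=np.linalg.inv(M)
    return d["pixels"],np.array(d["K"]),d["k1"],W
def save(name,f):
    p,K,k,W=cam(name); cv2.imwrite(f"pics/{f}.png",p); np.savez(f"pics/{f}.npz",K=K,k=k,W=W); return p
def ray(f,uv):
    d=np.load(f"pics/{f}.npz"); K,k,W=d["K"],float(d["k"]),d["W"]
    x=np.array([(uv[0]-K[0,2])/K[0,0],(uv[1]-K[1,2])/K[1,1]]); u=x.copy()
    for _ in range(30): u=x/(1+k*(u@u))
    return W[:3,3],W[:3,:3]@np.array([u[0],u[1],1])
def pt(f,uv,z):
    o,r=ray(f,uv); return o+r*(z-o[2])/r[2]
def proj(f,P):
    d=np.load(f"pics/{f}.npz"); K,k,W=d["K"],float(d["k"]),d["W"]
    c=np.linalg.inv(W)@np.append(P,1); u=c[:2]/c[2]; u=u*(1+k*(u@u)); return K[0,0]*u[0]+K[0,2],K[1,1]*u[1]+K[1,2]
E
python3 - <<'E'
from h import *
for n in("scene","side","wrist"):
    p=save(n,n+"0"); d=np.load(f"pics/{n}0.npz"); print(n,d["W"].round(3).tolist(),d["k"],d["K"][0])
print(get_state())
E
```

```text
scene [[-0.188, 0.765, -0.617, 1.205], [0.982, 0.134, -0.133, 0.213], [-0.019, -0.63, -0.776, 0.946], [0.0, 0.0, 0.0, 1.0]] -0.08310703269399666 [416.56428589   0.         327.39342358]
side [[-0.945, -0.151, 0.291, 0.147], [-0.328, 0.485, -0.811, 1.047], [-0.018, -0.861, -0.507, 0.655], [0.0, 0.0, 0.0, 1.0]] 0.040549744537628336 [433.16454132   0.         314.64331578]
wrist [[0.316, -0.914, -0.254, 0.246], [-0.949, -0.305, -0.083, -0.524], [-0.002, 0.268, -0.964, 0.372], [0.0, 0.0, 0.0, 1.0]] -0.012459543264765996 [329.80663121   0.         320.12905182]
{'clock': 0.15, 'qpos': array([-1.37099578e+00,  2.76434629e-01,  1.50583181e+00, -5.36874640e-07,
        1.36071681e+00, -1.20991639e-01]), 'qd': array([-0.00030479, -0.00127388, -0.00410229, -0.00022874,  0.00140241,
       -0.00033181]), 'effort': array([ 1.68649316e-03, -4.17142045e+01, -2.46033382e+01, -2.64943828e-04,
        7.60027411e-03, -2.34100611e-06]), 'position': array([ 0.18122807, -0.54527559,  0.23065124]), 'ee_rot': array([-6.94748156e-04,  9.87163853e-01,  1.59709246e-01, -2.76530512e-05]), 'contact_force': array([-0.57165035,  0.14416609,  0.59286085]), 'moment': array([0.01925691, 0.01649943, 0.0085064 ]), 'gripper_force': 0.0, 'width': 0.0854130205260712}
```

View pics/scene0.png

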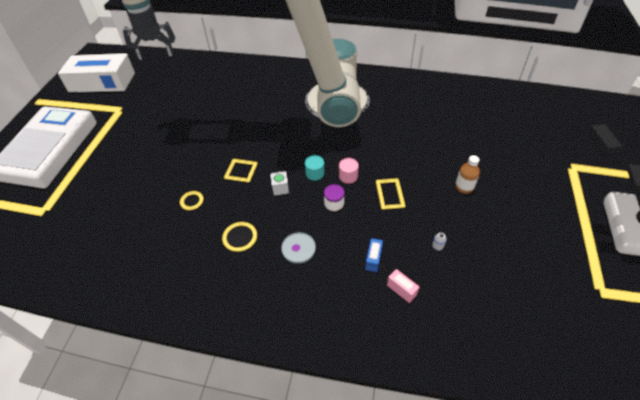

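View pics/side0.png

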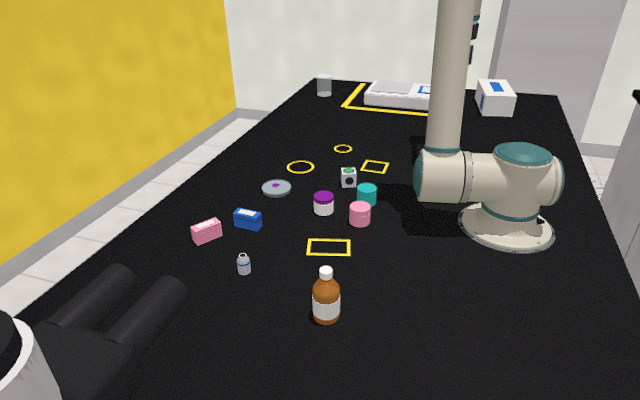

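The scene picture shows the jar at (334,197), cube (280,183), objective (440,241) and blue box (375,254). The outlines are the big ring (240,236), small ring (192,200), square (241,170) and rectangle (390,194). I'll enlarge it to read them more closely.

Run:
```python
import cv2
p=cv2.imread("pics/scene0.png")
cv2.imwrite("pics/cA.png",cv2.resize(p[145:275,170:320],None,fx=5,fy=4.6*5/4.6*0.9,interpolation=cv2.INTER_CUBIC)) if 0 else cv2.imwrite("pics/cA.png",cv2.resize(p[150:260,170:330],None,fx=5,fy=5,interpolation=cv2.INTER_CUBIC))
cv2.imwrite("pics/cB.png",cv2.resize(p[150:270,310:460],None,fx=5,fy=5,interpolation=cv2.INTER_CUBIC))
```

```text
(no output)
```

View pics/cA.png

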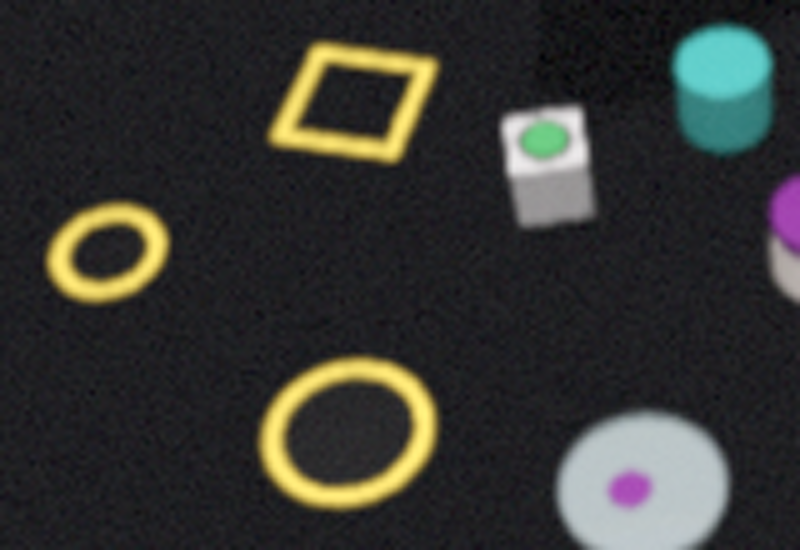

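View pics/cB.png

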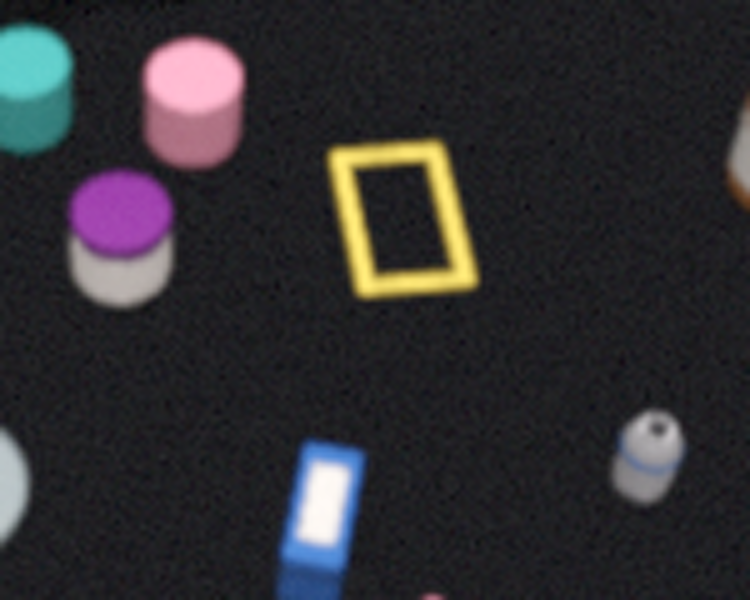

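Crop A shows the small ring at (108,252), the big ring at (349,433), and the corners of the square and the cube top. Crop B shows the rectangle corners, the jar lid at (122,213), the box top corners and the objective tip at (658,428). Next I'll convert these to positions.

Run:
```python
from h import *
def P(l,o,z): return np.array([pt("scene0",((c[0]+.5)/5-.5+o[0],(c[1]+.5)/5-.5+o[1]),z) for c in l])
A=(170,150);B=(310,150)
def quad(n,l,o,z):
    q=P(l,o,z); e=np.roll(q,-1,0)-q; print(n,q.mean(0).round(4),"sides",np.linalg.norm(e,axis=1).round(3),"ang",np.degrees(np.arctan2(e[:,1],e[:,0])).round(1))
quad("square",[(318,42),(438,60),(398,162),(270,140)],A,0)
quad("cube",[(501,116),(583,105),(592,165),(511,180)],A,.048)
quad("rect",[(328,150),(441,140),(478,287),(358,298)],B,0)
quad("box",[(304,440),(366,450),(345,570),(283,555)],B,.044)
for n,c,o,z in[("small",(108,252),A,0),("big",(349,433),A,0),("jar",(122,213),B,.05),("lens",(658,428),B,.046),("teal",(22,62),B,.05),("pink",(194,75),B,.05),("dish",(643,490),A,.015)]: print(n,P([c],o,z)[0].round(4))
print("pinkbox",pt("scene0",(404,283),.04),"reagent",pt("scene0",(474,160),.12))
```

```text
square [ 0.3949 -0.2352  0.    ] sides [0.081 0.087 0.084 0.085] ang [ 88.3   0.7 -92.5 178.8]
cube [ 0.4483 -0.0921  0.048 ] sides [0.048 0.047 0.047 0.05 ] ang [ 110.2   20.7  -66.2 -157.6]
rect [0.4093 0.2291 0.    ] sides [0.069 0.113 0.07  0.113] ang [ 106.6   15.5  -73.5 -164.6]
box [0.6398 0.2084 0.044 ] sides [0.032 0.072 0.031 0.069] ang [ 89.   -2.1 -95.7 178.6]
small [ 0.537  -0.3431  0.    ]
big [ 0.6335 -0.1603  0.    ]
jar [0.4756 0.0747 0.05  ]
lens [0.5666 0.3732 0.046 ]
teal [ 0.3711 -0.0046  0.05  ]
pink [0.3642 0.0977 0.05  ]
dish [0.6491 0.0104 0.015 ]
pinkbox [0.71687609 0.28916692 0.04      ] reagent [0.35240189 0.44526221 0.12      ]
```

Request:
send_rows(increments=[{"gripper":-1,"linear":[0.15,0.3,0.06],"delta_rot":[0,0,-0.321]},{"gripper":-1,"linear":[0.15,0.3,0.06],"delta_rot":[0,0,-0.321]},{"gripper":-1,"linear":[0.15,0.3,0.06],"delta_rot":[0,0,-0.321]},{"gripper":-1,"linear":[0.15,0.3,0.06],"delta_rot":[0,0,-0.321]},{"gripper":-1,"linear":[0.15,0.3,0.06],"delta_rot":[0,0,-0.321]},{"gripper":-1,"linear":[0.15,0.3,0.06],"delta_rot":[0,0,-0.321]},{"gripper":-1,"linear":[0.15,0.3,0.06],"delta_rot":[0,0,-0.321]},{"gripper":-1,"linear":[0.15,0.3,0.06],"delta_rot":[0,0,-0.321]}])

```text
clock: 0.95
position: [0.3329, -0.2416, 0.2924]
ee_rot: [-0.0, 1.0, 0.003, 0.001]
contact_force: [-0.4, -1.4, 0.7]
width: 0.0856
gripper_force: 0.0
```

Request:
send_rows(increments=[{"gripper":-1,"linear":[0.12,0.25,0.02],"delta_rot":[0,0,0]},{"gripper":-1,"linear":[0.12,0.25,0.02],"delta_rot":[0,0,0]},{"gripper":-1,"linear":[0.12,0.25,0.02],"delta_rot":[0,0,0]},{"gripper":-1,"linear":[0.12,0.25,0.02],"delta_rot":[0,0,0]},{"gripper":-1,"linear":[0.12,0.25,0.02],"delta_rot":[0,0,0]},{"gripper":-1,"linear":[0.12,0.25,0.02],"delta_rot":[0,0,0]},{"gripper":-1,"linear":[0.12,0.25,0.02],"delta_rot":[0,0,0]},{"gripper":-1,"linear":[0.12,0.25,0.02],"delta_rot":[0,0,0]}])

```text
clock: 1.75
position: [0.4513, 0.0038, 0.3107]
ee_rot: [0.001, 1.0, 0.0, -0.001]
contact_force: [0.1, -0.1, 0.1]
width: 0.0853
gripper_force: 0.0
```

Run:
```python
from h import *
p=save("wrist","w1"); s=get_state(); print(s["position"],s["ee_rot"],s["qpos"],s["clock"])
cv2.imwrite("pics/w1b.png",cv2.resize(p,(800,500),interpolation=cv2.INTER_CUBIC))
```

```text
[0.45097737 0.0033072  0.31081021] [ 5.25596919e-04  9.99999566e-01 -2.91743491e-04 -7.12322971e-04] [-1.46144476e-01  4.83978980e-02  1.59419753e+00 -1.25019435e-03
  1.50025403e+00  1.42532424e+00] 1.8
```

View pics/w1b.png

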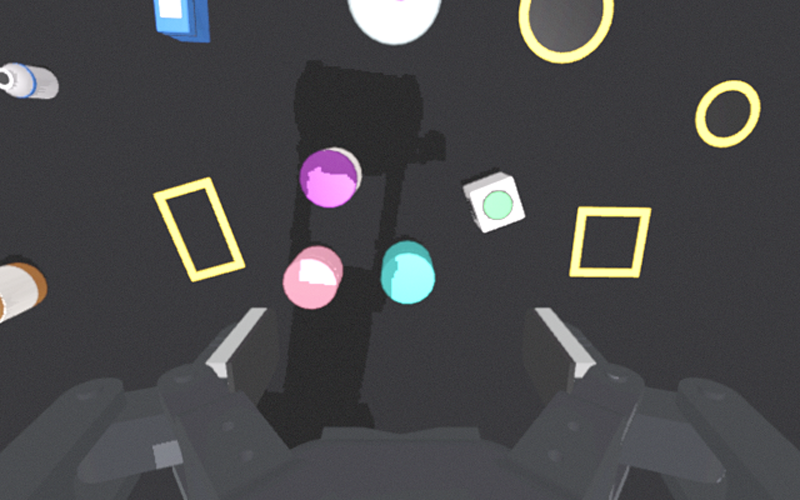

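The wrist view shows the jar lid at (330,178), the cube top around (497,204), the rectangle around (200,230), the square around (610,242) and the small ring at (728,114). The box and big ring are cut off at the top edge.

Run:
```python
from h import *
def P(l,z): return np.array([pt("w1",((c[0]+.5)*.8-.5,(c[1]+.5)*.8-.5),z) for c in l])
def quad(n,l,z):
    q=P(l,z); e=np.roll(q,-1,0)-q; print(n,q.mean(0).round(4),"sides",np.linalg.norm(e,axis=1).round(3),"ang",np.degrees(np.arctan2(e[:,1],e[:,0])).round(1))
quad("square",[(580,207),(651,208),(640,277),(570,276)],0)
quad("cube",[(465,186),(513,173),(525,217),(486,232)],.048)
quad("rect",[(154,193),(209,178),(245,267),(193,281)],0)
for n,c,z in[("small",(728,114),0),("jar",(330,178),.05),("lens",(5,81),.046),("teal",(408,272),.05),("pink",(313,279),.05)]: print(n,P([c],z)[0].round(4))
```

```text
square [ 0.3954 -0.2361  0.    ] sides [0.08  0.082 0.083 0.082] ang [ -90.7 -179.6   89.1   -1.4]
cube [ 0.4501 -0.0922  0.048 ] sides [0.048 0.046 0.041 0.052] ang [ -74.6 -160.7  112.1   26.6]
rect [ 0.4086  0.2299 -0.    ] sides [0.065 0.107 0.065 0.108] ang [ -75.4 -164.1  105.5   15.9]
small [ 0.5368 -0.3424  0.    ]
jar [0.4741 0.0722 0.05  ]
lens [0.5639 0.3726 0.046 ]
teal [ 0.3776 -0.0041  0.05  ]
pink [0.3698 0.0945 0.05  ]
```

Request:
send_rows(increments=[{"gripper":-1,"linear":[0.012,0.035,-0.02],"delta_rot":[0,0,0]},{"gripper":-1,"linear":[0.024,0.069,-0.04],"delta_rot":[0,0,0]},{"gripper":-1,"linear":[0.024,0.069,-0.085],"delta_rot":[0,0,0]},{"gripper":-1,"linear":[0.024,0.069,-0.13],"delta_rot":[0,0,0]},{"gripper":-1,"linear":[0.024,0.069,-0.175],"delta_rot":[0,0,0]},{"gripper":-1,"linear":[0.024,0.069,-0.22],"delta_rot":[0,0,0]},{"gripper":-1,"linear":[0.024,0.069,-0.25],"delta_rot":[0,0,0]},{"gripper":-1,"linear":[0.024,0.069,-0.27],"delta_rot":[0,0,0]}])

```text
clock: 2.6
position: [0.4734, 0.0713, 0.0389]
ee_rot: [0.0, 1.0, -0.001, -0.002]
contact_force: [-0.3, -0.1, -0.2]
width: 0.0854
gripper_force: 0.0
```

Request:
send_rows(increments=[{"gripper":-1,"linear":[0,0,-0.015],"delta_rot":[0,0,0]},{"gripper":-1,"linear":[0,0,-0.028],"delta_rot":[0,0,0]},{"gripper":-1,"linear":[0,0,-0.034],"delta_rot":[0,0,0]},{"gripper":1,"linear":[0,0,-0.034],"delta_rot":[0,0,0]},{"gripper":1,"linear":[0,0,-0.034],"delta_rot":[0,0,0]},{"gripper":1,"linear":[0,0,-0.034],"delta_rot":[0,0,0]},{"gripper":1,"linear":[0,0,-0.034],"delta_rot":[0,0,0]},{"gripper":1,"linear":[0,0,-0.034],"delta_rot":[0,0,0]}], newtons=40)

```text
clock: 3.4
position: [0.476, 0.073, 0.0081]
ee_rot: [0.0, 1.0, 0.0, 0.001]
contact_force: [0.4, -1.8, 4.6]
width: 0.055
gripper_force: 42.7
```

Request:
send_rows(increments=[{"gripper":1,"linear":[0,0,0.03],"delta_rot":[0,0,0]},{"gripper":1,"linear":[0,0,0.075],"delta_rot":[0,0,0]},{"gripper":1,"linear":[0.025,-0.037,0.09],"delta_rot":[0,0,0]},{"gripper":1,"linear":[0.052,-0.077,0.09],"delta_rot":[0,0,0]},{"gripper":1,"linear":[0.079,-0.117,0.09],"delta_rot":[0,0,0]},{"gripper":1,"linear":[0.106,-0.157,0.09],"delta_rot":[0,0,0]},{"gripper":1,"linear":[0.133,-0.197,0.09],"delta_rot":[0,0,0]},{"gripper":1,"linear":[0.133,-0.233,0.09],"delta_rot":[0,0,0]}])

```text
clock: 4.2
position: [0.6121, -0.1622, 0.0971]
ee_rot: [0.001, 1.0, -0.0, 0.002]
contact_force: [0.5, 0.1, -2.1]
width: 0.0553
gripper_force: 43.1
```

Run:
```python
from h import *
p=save("wrist","w2"); s=get_state(); print(s["position"],s["ee_rot"],s["width"])
m=cv2.inRange(cv2.cvtColor(p,cv2.COLOR_BGR2HSV),(20,70,120),(40,255,255))
n,l,st,c=cv2.connectedComponentsWithStats(m)
for i in range(1,n):
    if st[i,4]>80: print(st[i],c[i])
cv2.imwrite("pics/w2b.png",p)
```

```text
[ 0.610393   -0.16813366  0.09686311] [ 0.00329629  0.99999353 -0.00101155  0.00102884] 0.055109302852510623
[ 255  107  126  110 3378] [317.03730018 153.15097691]
[ 499  249   83   70 1679] [547.40917213 275.56402621]
```

View pics/w2b.png

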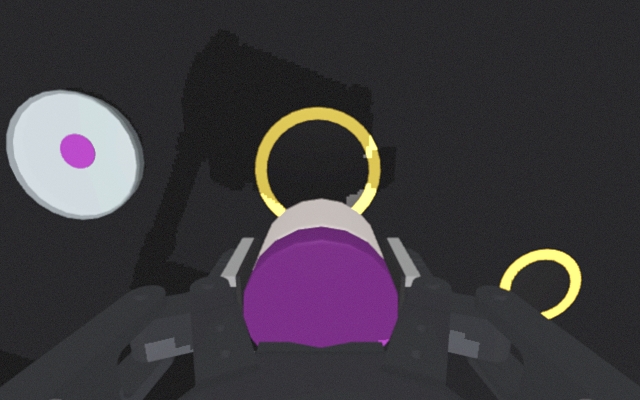

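The ring is centred near (318,165), partly hidden behind the held jar. I'll fit its circle on the bench plane.

```bash
cat >> h.py <<'E'
def ringfit(f,rad,box=None):
    from scipy.optimize import least_squares
    p=cv2.imread(f"pics/{f}.png"); m=cv2.inRange(cv2.cvtColor(p,cv2.COLOR_BGR2HSV),(20,70,120),(40,255,255))
    ys,xs=np.nonzero(m); k=(xs>=box[0])&(xs<box[2])&(ys>=box[1])&(ys<box[3])
    q=np.array([pt(f,(x,y),0)[:2] for x,y in zip(xs[k],ys[k])])
    r=least_squares(lambda c:np.hypot(*(q-c[:2]).T)-c[2],[*q.mean(0),rad],loss="soft_l1",f_scale=.004)
    return r.x.round(4),len(q)
E
python3 - <<'E'
from h import *
print(np.load("pics/w2.npz")["W"][:3,3])
print(ringfit("w2",.042,(240,90,400,230)),ringfit("w2",.029,(490,240,590,322)))
print(ringfit("scene0",.042,(220,218,260,255)),ringfit("scene0",.029,(176,188,206,212)))
print(ringfit("w1",.029,(550,60,615,125)))
print(get_state()["position"])
E
```

```text
[ 0.67996542 -0.1615033   0.23920174]
(array([ 0.6328, -0.1598,  0.042 ]), 3378) (array([ 0.5373, -0.342 ,  0.0292]), 1679)
(array([ 0.6326, -0.1611,  0.0424]), 424) (array([ 0.5365, -0.3432,  0.0297]), 245)
(array([ 0.5369, -0.3417,  0.0294]), 1200)
[ 0.610393   -0.16813366  0.09686311]
```

Request:
send_rows(increments=[{"gripper":1,"linear":[0.025,0,0],"delta_rot":[0,0,0]},{"gripper":1,"linear":[0.025,0,-0.025],"delta_rot":[0,0,0]},{"gripper":1,"linear":[0.025,0,-0.05],"delta_rot":[0,0,0]},{"gripper":1,"linear":[0.025,0,-0.07],"delta_rot":[0,0,0]},{"gripper":1,"linear":[0.025,0,-0.08],"delta_rot":[0,0,0]},{"gripper":1,"linear":[0.025,0,-0.085],"delta_rot":[0,0,0]},{"gripper":1,"linear":[0.025,0,-0.088],"delta_rot":[0,0,0]},{"gripper":1,"linear":[0.025,0,-0.089],"delta_rot":[0,0,0]}])

```text
clock: 5.05
position: [0.6338, -0.1597, 0.0089]
ee_rot: [0.0, 1.0, -0.0, 0.001]
contact_force: [-0.4, 0.4, -0.4]
width: 0.0553
gripper_force: 43.1
```

Request:
send_rows(increments=[{"gripper":1,"linear":[0,0,-0.001],"delta_rot":[0,0,0]},{"gripper":1,"linear":[0,0,-0.001],"delta_rot":[0,0,0]}])

```text
clock: 5.25
position: [0.634, -0.1599, 0.0082]
ee_rot: [0.0, 1.0, -0.0, 0.001]
contact_force: [-0.8, 0.5, -0.0]
width: 0.0553
gripper_force: 43.2
```

Request:
send_rows(increments=[{"gripper":1,"linear":[0,0,-0.001],"delta_rot":[0,0,0]},{"gripper":1,"linear":[0,0,-0.0015],"delta_rot":[0,0,0]},{"gripper":-1,"linear":[0,0,-0.0015],"delta_rot":[0,0,0]},{"gripper":-1,"linear":[0,0,-0.0015],"delta_rot":[0,0,0]},{"gripper":-1,"linear":[0,0,-0.0015],"delta_rot":[0,0,0]},{"gripper":-1,"linear":[0,0,0],"delta_rot":[0,0,0]},{"gripper":-1,"linear":[0,0,0.04],"delta_rot":[0,0,0]},{"gripper":-1,"linear":[0,0,0.083],"delta_rot":[0,0,0]}])

```text
clock: 6.05
position: [0.6319, -0.1592, 0.0892]
ee_rot: [-0.001, 1.0, -0.0, -0.002]
contact_force: [0.8, -0.0, 0.1]
width: 0.0853
gripper_force: 0.0
```

Request:
send_rows(increments=[{"gripper":-1,"linear":[-0.01,0.0,0.045],"delta_rot":[0,0,0]},{"gripper":-1,"linear":[-0.02,0.03,0.08],"delta_rot":[0,0,0]},{"gripper":-1,"linear":[-0.03,0.07,0.1],"delta_rot":[0,0,0]},{"gripper":-1,"linear":[-0.04,0.117,0.11],"delta_rot":[0,0,0]},{"gripper":-1,"linear":[-0.05,0.165,0.12],"delta_rot":[0,0,0]},{"gripper":-1,"linear":[-0.06,0.213,0.13],"delta_rot":[0,0,0]},{"gripper":-1,"linear":[-0.07,0.261,0.14],"delta_rot":[0,0,0]},{"gripper":-1,"linear":[-0.08,0.309,0.15],"delta_rot":[0,0,0]}])

```text
clock: 6.85
position: [0.5526, 0.1509, 0.2408]
ee_rot: [0.0, 1.0, -0.0, 0.0]
contact_force: [0.3, -0.6, 0.6]
width: 0.0854
gripper_force: 0.0
```

Request:
send_rows(increments=[{"gripper":-1,"linear":[-0.01,0.047,0.01],"delta_rot":[0,0,0]},{"gripper":-1,"linear":[-0.02,0.094,0.02],"delta_rot":[0,0,0]},{"gripper":-1,"linear":[-0.033,0.131,0.04],"delta_rot":[0,0,0]},{"gripper":-1,"linear":[-0.033,0.151,0.05],"delta_rot":[0,0,0]},{"gripper":-1,"linear":[-0.033,0.151,0.05],"delta_rot":[0,0,0]},{"gripper":-1,"linear":[-0.033,0.151,0.05],"delta_rot":[0,0,0]}])

```text
clock: 7.45
position: [0.5201, 0.2999, 0.2899]
ee_rot: [0.001, 1.0, 0.0, -0.0]
contact_force: [-0.7, -0.7, -0.5]
width: 0.0851
gripper_force: 0.0
```

Run:
```python
from h import *
p=save("wrist","w3"); s=get_state(); print(s["position"],s["ee_rot"])
cv2.imwrite("pics/w3b.png",cv2.resize(p[0:260],None,fx=1.25,fy=1.25,interpolation=cv2.INTER_CUBIC))
```

```text
[0.52010774 0.29913388 0.28948004] [ 8.13980724e-04  9.99999437e-01 -2.75109195e-04 -6.22799140e-04]
```

View pics/w3b.png

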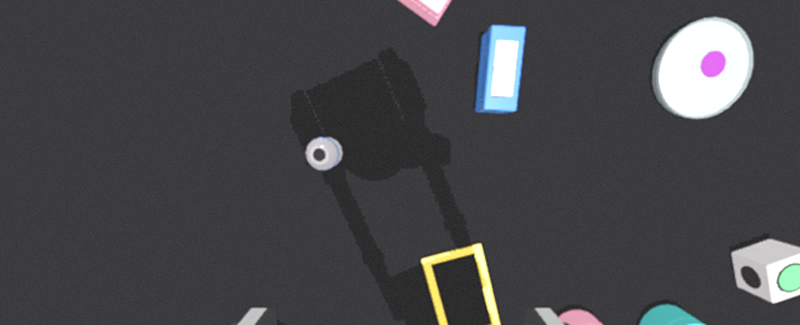

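The objective tip is at (320,154). The slide-box top has corners of about (492,26), (526,27), (518,112) and (487,110).

Run:
```python
from h import *
def P(l,z): return np.array([pt("w3",((c[0]+.5)*.8-.5,(c[1]+.5)*.8-.5),z) for c in l])
q=P([(492,26),(526,27),(518,112),(487,110)],.044); e=np.roll(q,-1,0)-q; print(q.mean(0).round(4),np.linalg.norm(e,axis=1).round(3),np.degrees(np.arctan2(e[:,1],e[:,0])).round(1))
print(P([(320,154)],.046))
q=P([(500,39),(519,40),(512,98),(491,97)],.044); e=np.roll(q,-1,0)-q; print(q.mean(0).round(4),np.degrees(np.arctan2(e[:,1],e[:,0])).round(1))
q=P([(432,-0)],0)
```

```text
[0.6394 0.2078 0.044 ] [0.029 0.07  0.028 0.069] [-91.3 178.6  86.7  -0.4]
[[0.56693978 0.37359922 0.046     ]]
[0.64   0.2081 0.044 ] [-92.5 176.8  87.6  -6. ]
```

Request:
send_rows(increments=[{"gripper":-1,"linear":[0.02,0.03,-0.03],"delta_rot":[0,0,0]},{"gripper":-1,"linear":[0.04,0.06,-0.055],"delta_rot":[0,0,0]},{"gripper":-1,"linear":[0.047,0.0735,-0.095],"delta_rot":[0,0,0]},{"gripper":-1,"linear":[0.047,0.0735,-0.14],"delta_rot":[0,0,0]},{"gripper":-1,"linear":[0.047,0.0735,-0.185],"delta_rot":[0,0,0]},{"gripper":-1,"linear":[0.047,0.0735,-0.225],"delta_rot":[0,0,0]},{"gripper":-1,"linear":[0.047,0.0735,-0.255],"delta_rot":[0,0,0]},{"gripper":-1,"linear":[0.047,0.0735,-0.275],"delta_rot":[0,0,0]}])

```text
clock: 8.3
position: [0.5658, 0.3704, 0.0114]
ee_rot: [0.002, 1.0, -0.001, -0.003]
contact_force: [0.2, 0.6, 0.1]
width: 0.0852
gripper_force: 0.0
```

Request:
send_rows(increments=[{"gripper":-1,"linear":[0,0,-0.007],"delta_rot":[0,0,0]},{"gripper":0,"linear":[0,0,-0.01],"delta_rot":[0,0,0]},{"gripper":1,"linear":[0,0,-0.01],"delta_rot":[0,0,0]},{"gripper":1,"linear":[0,0,-0.01],"delta_rot":[0,0,0]},{"gripper":1,"linear":[0,0,-0.01],"delta_rot":[0,0,0]},{"gripper":1,"linear":[0,0,-0.01],"delta_rot":[0,0,0]},{"gripper":1,"linear":[0,0,-0.01],"delta_rot":[0,0,0]},{"gripper":1,"linear":[0,0,-0.01],"delta_rot":[0,0,0]}], newtons=40)

```text
clock: 9.1
position: [0.5683, 0.3742, 0.0069]
ee_rot: [-0.001, 1.0, 0.0, 0.001]
contact_force: [0.2, -0.3, 6.1]
width: 0.0289
gripper_force: 40.3
```

Request:
send_rows(increments=[{"gripper":1,"linear":[0,0,0.03],"delta_rot":[0,0,0]},{"gripper":1,"linear":[0,0,0.075],"delta_rot":[0,0,0]},{"gripper":1,"linear":[0,-0.03,0.11],"delta_rot":[0,0,0]},{"gripper":1,"linear":[0,-0.075,0.125],"delta_rot":[0,0,0]},{"gripper":1,"linear":[0,-0.124,0.125],"delta_rot":[0,0,0]},{"gripper":1,"linear":[0,-0.173,0.125],"delta_rot":[0,0,0]},{"gripper":1,"linear":[0,-0.222,0.125],"delta_rot":[0,0,0]},{"gripper":1,"linear":[0,-0.271,0.125],"delta_rot":[0,0,0]}])

```text
clock: 9.9
position: [0.5665, 0.1009, 0.1301]
ee_rot: [0.0, 1.0, 0.0, -0.0]
contact_force: [0.9, -0.4, -1.0]
width: 0.0287
gripper_force: 40.0
```

Request:
send_rows(increments=[{"gripper":1,"linear":[-0.005,-0.049,0],"delta_rot":[0,0,0]},{"gripper":1,"linear":[-0.01,-0.098,0],"delta_rot":[0,0,0]},{"gripper":1,"linear":[-0.015,-0.147,0],"delta_rot":[0,0,0]},{"gripper":1,"linear":[-0.02,-0.196,0],"delta_rot":[0,0,0]},{"gripper":1,"linear":[-0.025,-0.245,0],"delta_rot":[0,0,0]},{"gripper":1,"linear":[-0.03,-0.294,0],"delta_rot":[0,0,0]},{"gripper":1,"linear":[-0.03,-0.343,0],"delta_rot":[0,0,0]},{"gripper":1,"linear":[-0.03,-0.39,0],"delta_rot":[0,0,0]}])

```text
clock: 10.7
position: [0.5365, -0.2891, 0.13]
ee_rot: [-0.0, 1.0, -0.0, -0.0]
contact_force: [0.2, -0.6, -1.1]
width: 0.0289
gripper_force: 40.0
```

Request:
send_rows(increments=[{"gripper":1,"linear":[0,-0.03,-0.005],"delta_rot":[0,0,0]},{"gripper":1,"linear":[0,-0.0545,-0.015],"delta_rot":[0,0,0]},{"gripper":1,"linear":[0,-0.0545,-0.035],"delta_rot":[0,0,0]},{"gripper":1,"linear":[0,-0.0545,-0.065],"delta_rot":[0,0,0]},{"gripper":1,"linear":[0,-0.0545,-0.09],"delta_rot":[0,0,0]},{"gripper":1,"linear":[0,-0.0545,-0.108],"delta_rot":[0,0,0]},{"gripper":1,"linear":[0,-0.0545,-0.118],"delta_rot":[0,0,0]},{"gripper":1,"linear":[0,-0.0545,-0.121],"delta_rot":[0,0,0]}])

```text
clock: 11.5
position: [0.5365, -0.3411, 0.0079]
ee_rot: [-0.001, 1.0, -0.0, -0.001]
contact_force: [0.6, -0.3, -1.9]
width: 0.0289
gripper_force: 40.0
```

Request:
send_rows(increments=[{"gripper":1,"linear":[0,0,-0.002],"delta_rot":[0,0,0]},{"gripper":1,"linear":[0,0,-0.0035],"delta_rot":[0,0,0]},{"gripper":1,"linear":[0,0,-0.0045],"delta_rot":[0,0,0]},{"gripper":1,"linear":[0,0,-0.0045],"delta_rot":[0,0,0]}])

```text
clock: 11.9
position: [0.538, -0.3422, 0.0069]
ee_rot: [0.001, 1.0, -0.0, 0.001]
contact_force: [-1.0, 1.5, 3.7]
width: 0.0286
gripper_force: 40.7
```

Request:
send_rows(increments=[{"gripper":-1,"linear":[0,0,0],"delta_rot":[0,0,0]},{"gripper":-1,"linear":[0,0,0],"delta_rot":[0,0,0]},{"gripper":-1,"linear":[0,0,0],"delta_rot":[0,0,0]},{"gripper":-1,"linear":[0,0,0],"delta_rot":[0,0,0]},{"gripper":-1,"linear":[0,0,0.03],"delta_rot":[0,0,0]},{"gripper":-1,"linear":[0,0,0.075],"delta_rot":[0,0,0]},{"gripper":-1,"linear":[0,0,0.115],"delta_rot":[0,0,0]},{"gripper":-1,"linear":[0,0,0.1355],"delta_rot":[0,0,0]}])

```text
clock: 12.7
position: [0.5389, -0.343, 0.1443]
ee_rot: [0.002, 1.0, -0.0, 0.002]
contact_force: [0.1, -0.2, -0.3]
width: 0.0857
gripper_force: 0.0
```

Request:
send_rows(increments=[{"gripper":-0.5,"linear":[0.009,0.047,0],"delta_rot":[0,0,-0.03]},{"gripper":-0.5,"linear":[0.018,0.094,0],"delta_rot":[0,0,-0.03]},{"gripper":-0.5,"linear":[0.027,0.141,0],"delta_rot":[0,0,-0.03]},{"gripper":-0.5,"linear":[0.036,0.188,0],"delta_rot":[0,0,-0.03]},{"gripper":-0.5,"linear":[0.045,0.235,0],"delta_rot":[0,0,-0.03]},{"gripper":-0.5,"linear":[0.054,0.282,0],"delta_rot":[0,0,-0.03]},{"gripper":-0.5,"linear":[0.063,0.33,0],"delta_rot":[0,0,-0.03]},{"gripper":-0.5,"linear":[0.072,0.378,0],"delta_rot":[0,0,-0.03]}])

```text
clock: 13.5
position: [0.6095, 0.0381, 0.1403]
ee_rot: [0.0, 1.0, -0.015, 0.0]
contact_force: [0.4, -0.0, -0.2]
width: 0.0639
gripper_force: 0.0
```

Request:
send_rows(increments=[{"gripper":-0.5,"linear":[0.009,0.047,0],"delta_rot":[0,0,0]},{"gripper":-0.5,"linear":[0.018,0.094,0],"delta_rot":[0,0,0]},{"gripper":-0.5,"linear":[0.0275,0.14,0],"delta_rot":[0,0,0]},{"gripper":-0.5,"linear":[0.0305,0.172,-0.005],"delta_rot":[0,0,0]},{"gripper":-0.5,"linear":[0.0305,0.172,-0.03],"delta_rot":[0,0,0]},{"gripper":-0.5,"linear":[0.0305,0.172,-0.07],"delta_rot":[0,0,0]},{"gripper":-0.5,"linear":[0.0305,0.172,-0.1],"delta_rot":[0,0,0]},{"gripper":-0.5,"linear":[0.0305,0.172,-0.12],"delta_rot":[0,0,0]}])

```text
clock: 14.3
position: [0.6382, 0.2081, 0.0174]
ee_rot: [0.001, 1.0, -0.015, -0.002]
contact_force: [-0.3, -0.9, 0.7]
width: 0.064
gripper_force: 0.0
```

Request:
send_rows(increments=[{"gripper":-0.5,"linear":[0,0,-0.01],"delta_rot":[0,0,0]},{"gripper":-0.5,"linear":[0,0,-0.014],"delta_rot":[0,0,0]},{"gripper":1,"linear":[0,0,-0.014],"delta_rot":[0,0,0]},{"gripper":1,"linear":[0,0,-0.014],"delta_rot":[0,0,0]},{"gripper":1,"linear":[0,0,-0.014],"delta_rot":[0,0,0]},{"gripper":1,"linear":[0,0,-0.014],"delta_rot":[0,0,0]},{"gripper":1,"linear":[0,0,-0.014],"delta_rot":[0,0,0]}], newtons=35)

```text
clock: 15.0
position: [0.641, 0.2084, 0.0078]
ee_rot: [-0.0, 1.0, -0.015, 0.001]
contact_force: [0.0, -0.5, 5.9]
width: 0.0297
gripper_force: 36.0
```

Request:
send_rows(increments=[{"gripper":1,"linear":[0,0,0.03],"delta_rot":[0,0,0]},{"gripper":1,"linear":[-0.02,0,0.07],"delta_rot":[0,0,0.04]},{"gripper":1,"linear":[-0.06,0.005,0.09],"delta_rot":[0,0,0.1]},{"gripper":1,"linear":[-0.105,0.01,0.09],"delta_rot":[0,0,0.16]},{"gripper":1,"linear":[-0.15,0.015,0.09],"delta_rot":[0,0,0.22]},{"gripper":1,"linear":[-0.19,0.0215,0.09],"delta_rot":[0,0,0.27]},{"gripper":1,"linear":[-0.2,0.0215,0.09],"delta_rot":[0,0,0.302]},{"gripper":1,"linear":[-0.2,0.0215,0.09],"delta_rot":[0,0,0.302]}])

```text
clock: 15.8
position: [0.438, 0.2296, 0.0965]
ee_rot: [0.0, 0.991, 0.136, -0.0]
contact_force: [1.7, 0.3, -1.1]
width: 0.0294
gripper_force: 35.3
```

Run:
```python
from h import *
p=save("wrist","w4"); s=get_state(); print(s["position"],s["ee_rot"])
cv2.imwrite("pics/w4b.png",p)
```

```text
[0.44035357 0.22983473 0.09668836] [3.28248967e-05 9.90763594e-01 1.35597351e-01 9.26047827e-04]
```

View pics/w4b.png

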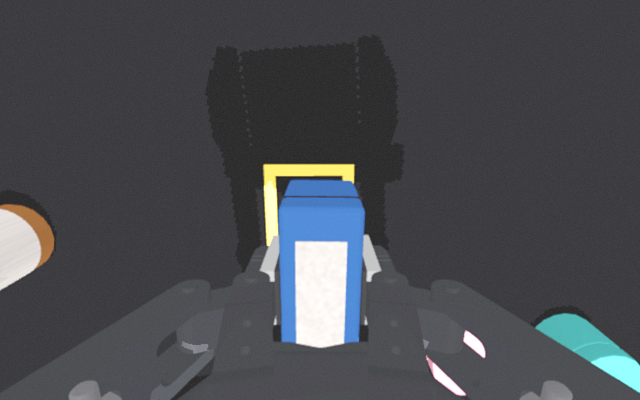

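The rectangle's far edge runs from (263,165) to (354,165), parallel to the held box.

Run:
```python
from h import *
a,b=pt("w4",(263,164.5),0),pt("w4",(354.5,164.5),0)
d=b-a; ang=np.degrees(np.arctan2(d[1],d[0]))+90; m=(a+b)/2
u=np.array([np.cos(np.radians(ang)),np.sin(np.radians(ang)),0]); print(a,b,np.linalg.norm(d),ang,"centre",m-u*.053)
# box in hand: far bottom edge corners at image
zb=.0965-.0078
a,b=pt("w4",(287,182),zb),pt("w4",(357,182),zb); m=(a+b)/2; print(a,b,np.linalg.norm(a-b),"box centre",m-u*.035)
```

```text
[0.45131767 0.27694224 0.        ] [0.46940898 0.21254636 0.        ] 0.06688889691590076 15.692122241185245 centre [0.40933869 0.23040949 0.        ]
[0.46594653 0.25369665 0.0887    ] [0.47476043 0.22233329 0.0887    ] 0.032578291090402174 box centre [0.43665797 0.22854859 0.0887    ]
```

Request:
send_rows(increments=[{"gripper":1,"linear":[-0.029,0.0005,0],"delta_rot":[0,0,0]},{"gripper":1,"linear":[-0.0295,0.0005,-0.025],"delta_rot":[0,0,0]},{"gripper":1,"linear":[-0.0295,0.0005,-0.05],"delta_rot":[0,0,0]},{"gripper":1,"linear":[-0.0295,0.0005,-0.07],"delta_rot":[0,0,0]},{"gripper":1,"linear":[-0.0295,0.0005,-0.082],"delta_rot":[0,0,0]},{"gripper":1,"linear":[-0.0295,0.0005,-0.088],"delta_rot":[0,0,0]},{"gripper":1,"linear":[-0.0295,0.0005,-0.0905],"delta_rot":[0,0,0]},{"gripper":1,"linear":[-0.0295,0.0005,-0.0905],"delta_rot":[0,0,0]}])

```text
clock: 16.65
position: [0.4122, 0.23, 0.0075]
ee_rot: [0.0, 0.991, 0.135, 0.001]
contact_force: [-4.4, -2.6, 14.9]
width: 0.0296
gripper_force: 36.7
```

Request:
send_rows(increments=[{"gripper":-0.5,"linear":[0,0,0],"delta_rot":[0,0,0]},{"gripper":-0.5,"linear":[0,0,0],"delta_rot":[0,0,0]},{"gripper":-0.5,"linear":[0,0,0],"delta_rot":[0,0,0]},{"gripper":-0.5,"linear":[0,0,0],"delta_rot":[0,0,0]},{"gripper":-0.5,"linear":[0,0,0.03],"delta_rot":[0,0,0]},{"gripper":-0.5,"linear":[0,0,0.075],"delta_rot":[0,0,0]},{"gripper":-1,"linear":[0,0,0.115],"delta_rot":[0,0,0]},{"gripper":-1,"linear":[0,0,0.1345],"delta_rot":[0,0,0]}])

```text
clock: 17.45
position: [0.4121, 0.2309, 0.1436]
ee_rot: [-0.001, 0.991, 0.136, 0.003]
contact_force: [0.4, -0.5, -0.3]
width: 0.0853
gripper_force: 0.0
```

Request:
send_rows(increments=[{"gripper":-1,"linear":[0,-0.045,0.01],"delta_rot":[0,0,0.09]},{"gripper":-1,"linear":[-0.003,-0.092,0.02],"delta_rot":[0,0,0.09]},{"gripper":-1,"linear":[-0.006,-0.14,0.03],"delta_rot":[0,0,0.09]},{"gripper":-1,"linear":[-0.009,-0.188,0.04],"delta_rot":[0,0,0.09]},{"gripper":-1,"linear":[-0.012,-0.236,0.05],"delta_rot":[0,0,0.09]},{"gripper":-1,"linear":[-0.015,-0.28,0.06],"delta_rot":[0,0,0.09]},{"gripper":-1,"linear":[-0.02,-0.32,0.06],"delta_rot":[0,0,0.09]},{"gripper":-1,"linear":[-0.02,-0.32,0.06],"delta_rot":[0,0,0.09]}])

```text
clock: 18.25
position: [0.3905, -0.0945, 0.2007]
ee_rot: [0.002, 0.984, 0.177, 0.0]
contact_force: [-0.6, 0.7, -0.4]
width: 0.0857
gripper_force: 0.0
```

Request:
send_rows(increments=[{"gripper":-1,"linear":[0,0,0],"delta_rot":[0,0,0]},{"gripper":-1,"linear":[0,0,0],"delta_rot":[0,0,0]}])

```text
clock: 18.45
position: [0.3901, -0.0889, 0.2]
ee_rot: [-0.001, 0.984, 0.18, -0.0]
contact_force: [-0.2, 0.7, -0.7]
width: 0.0857
gripper_force: 0.0
```

Run:
```python
from h import *
p=save("wrist","w5"); s=get_state(); print(s["position"],s["ee_rot"])
cv2.imwrite("pics/w5b.png",p)
```

```text
[ 0.39017677 -0.08860185  0.19997837] [-4.61316969e-04  9.83539059e-01  1.80694875e-01 -2.62918439e-04]
```

View pics/w5b.png

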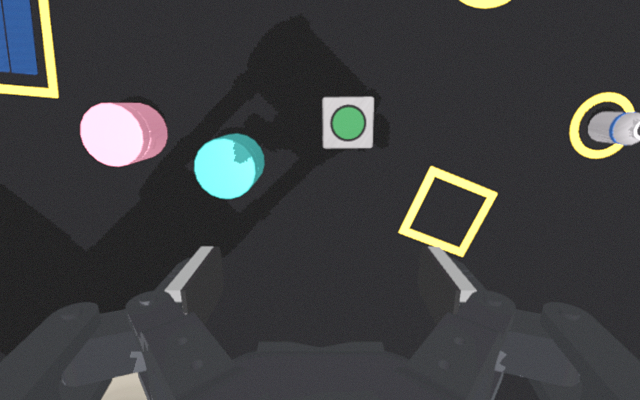

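The cube top is square to the image, with corners (323,97) to (374,148). The square outline has corners (432,166), (497,193), (464,256) and (398,233). The objective stands in its ring and the box sits in the rectangle.

Run:
```python
from h import *
for n,l,z in[("cube",[(323,97),(374,97),(373.5,148),(323.5,148)],.048),("square",[(432,166),(497,193),(464,256),(398.5,233)],0)]:
    q=np.array([pt("w5",c,z) for c in l]); e=np.roll(q,-1,0)-q; print(n,q.mean(0).round(4),np.linalg.norm(e,axis=1).round(3),np.degrees(np.arctan2(e[:,1],e[:,0])).round(1))
print(pt("w5",(348,123),.048))
print(ringfit("w5",.029,(565,85,600,165)))
```

```text
cube [ 0.4477 -0.0931  0.048 ] [0.044 0.044 0.044 0.044] [ -69.2 -157.3  110.8   21.5]
square [ 0.396  -0.2356  0.    ] [0.079 0.079 0.081 0.081] [ -91.1 -179.2   90.6   -1.2]
[ 0.4474928  -0.09270895  0.048     ]
(array([ 0.537 , -0.3416,  0.0294]), 837)
```

Request:
send_rows(increments=[{"gripper":-1,"linear":[0.035,-0.002,-0.02],"delta_rot":[0,0,0]},{"gripper":-1,"linear":[0.058,-0.003,-0.05],"delta_rot":[0,0,0]},{"gripper":-1,"linear":[0.058,-0.003,-0.09],"delta_rot":[0,0,0]},{"gripper":-1,"linear":[0.058,-0.003,-0.13],"delta_rot":[0,0,0]},{"gripper":-1,"linear":[0.058,-0.003,-0.16],"delta_rot":[0,0,0]},{"gripper":-1,"linear":[0.058,-0.003,-0.18],"delta_rot":[0,0,0]},{"gripper":-1,"linear":[0.058,-0.003,-0.19],"delta_rot":[0,0,0]},{"gripper":-1,"linear":[0.058,-0.003,-0.193],"delta_rot":[0,0,0]}])

```text
clock: 19.3
position: [0.448, -0.0915, 0.0064]
ee_rot: [-0.001, 0.983, 0.181, -0.001]
contact_force: [-0.8, 0.1, 0.7]
width: 0.0854
gripper_force: 0.0
```

Request:
send_rows(increments=[{"gripper":1,"linear":[0,0,0],"delta_rot":[0,0,0]},{"gripper":1,"linear":[0,0,0],"delta_rot":[0,0,0]},{"gripper":1,"linear":[0,0,0],"delta_rot":[0,0,0]},{"gripper":1,"linear":[0,0,0],"delta_rot":[0,0,0]},{"gripper":1,"linear":[0,0,0],"delta_rot":[0,0,0]},{"gripper":1,"linear":[0,0,0],"delta_rot":[0,0,0]}], newtons=40)

```text
clock: 19.9
position: [0.4494, -0.0931, 0.0084]
ee_rot: [0.001, 0.984, 0.18, 0.001]
contact_force: [0.0, 0.6, 6.4]
width: 0.0435
gripper_force: 41.7
```

Request:
send_rows(increments=[{"gripper":1,"linear":[0,0,0.03],"delta_rot":[0,0,0]},{"gripper":1,"linear":[0,0,0.065],"delta_rot":[0,0,-0.04]},{"gripper":1,"linear":[-0.012,-0.032,0.075],"delta_rot":[0,0,-0.12]},{"gripper":1,"linear":[-0.026,-0.071,0.075],"delta_rot":[0,0,-0.2]},{"gripper":1,"linear":[-0.04,-0.108,0.075],"delta_rot":[0,0,-0.28]},{"gripper":1,"linear":[-0.0525,-0.135,0.075],"delta_rot":[0,0,-0.34]},{"gripper":1,"linear":[-0.0525,-0.1425,0.07],"delta_rot":[0,0,-0.372]},{"gripper":1,"linear":[-0.0525,-0.1425,0.06],"delta_rot":[0,0,-0.372]}])

```text
clock: 20.7
position: [0.3963, -0.2368, 0.0675]
ee_rot: [0.001, 1.0, -0.006, 0.001]
contact_force: [0.4, -0.0, -1.3]
width: 0.0436
gripper_force: 41.6
```

Request:
send_rows(increments=[{"gripper":1,"linear":[0,0,-0.015],"delta_rot":[0,0,0]},{"gripper":1,"linear":[0,0,-0.035],"delta_rot":[0,0,0]},{"gripper":1,"linear":[0,0,-0.048],"delta_rot":[0,0,0]},{"gripper":1,"linear":[0,0,-0.055],"delta_rot":[0,0,0]},{"gripper":1,"linear":[0,0,-0.058],"delta_rot":[0,0,0]},{"gripper":1,"linear":[0,0,-0.0595],"delta_rot":[0,0,0]},{"gripper":1,"linear":[0,0,-0.0603],"delta_rot":[0,0,0]},{"gripper":1,"linear":[0,0,-0.0603],"delta_rot":[0,0,0]}])

```text
clock: 21.5
position: [0.3954, -0.2337, 0.0084]
ee_rot: [-0.001, 1.0, -0.005, -0.0]
contact_force: [-3.3, 4.6, 13.1]
width: 0.0439
gripper_force: 43.1
```

Request:
send_rows(increments=[{"gripper":-1,"linear":[0,0,0],"delta_rot":[0,0,0]},{"gripper":-1,"linear":[0,0,0],"delta_rot":[0,0,0]},{"gripper":-1,"linear":[0,0,0],"delta_rot":[0,0,0]},{"gripper":-1,"linear":[0,0,0],"delta_rot":[0,0,0]},{"gripper":-1,"linear":[0,0,0.03],"delta_rot":[0,0,0]},{"gripper":-1,"linear":[0,0,0.075],"delta_rot":[0,0,0]},{"gripper":-1,"linear":[0,0,0.12],"delta_rot":[0,0,0]},{"gripper":-1,"linear":[0,0,0.165],"delta_rot":[0,0,0]}])

```text
clock: 22.3
position: [0.3955, -0.2351, 0.1735]
ee_rot: [-0.0, 1.0, -0.005, -0.0]
contact_force: [1.2, -0.6, 0.1]
width: 0.0856
gripper_force: 0.0
```

Request:
send_rows(increments=[{"gripper":-1,"linear":[0.02,0.02,0.04],"delta_rot":[0,0,0]},{"gripper":-1,"linear":[0.04,0.04,0.07],"delta_rot":[0,0,0]},{"gripper":-1,"linear":[0.06,0.06,0.1],"delta_rot":[0,0,0]},{"gripper":-1,"linear":[0.08,0.085,0.13],"delta_rot":[0,0,0]},{"gripper":-1,"linear":[0.1,0.11,0.16],"delta_rot":[0,0,0]},{"gripper":-1,"linear":[0.1,0.135,0.19],"delta_rot":[0,0,0]},{"gripper":-1,"linear":[0.1,0.135,0.19],"delta_rot":[0,0,0]},{"gripper":-1,"linear":[0.1,0.135,0.19],"delta_rot":[0,0,0]}])

```text
clock: 23.1
position: [0.496, -0.1001, 0.3622]
ee_rot: [0.0, 1.0, -0.004, 0.0]
contact_force: [-0.2, -0.4, 0.0]
width: 0.0855
gripper_force: 0.0
```

Run:
```python
from h import *
p=save("wrist","w6"); s=get_state(); print(s["position"],s["ee_rot"],s["clock"])
cv2.imwrite("pics/w6b.png",cv2.resize(p,(800,500),interpolation=cv2.INTER_CUBIC))
```

```text
[ 0.4954156  -0.10050239  0.36115715] [ 1.44885101e-04  9.99987159e-01 -5.02003442e-03 -6.78580371e-04] 23.15
```

View pics/w6b.png

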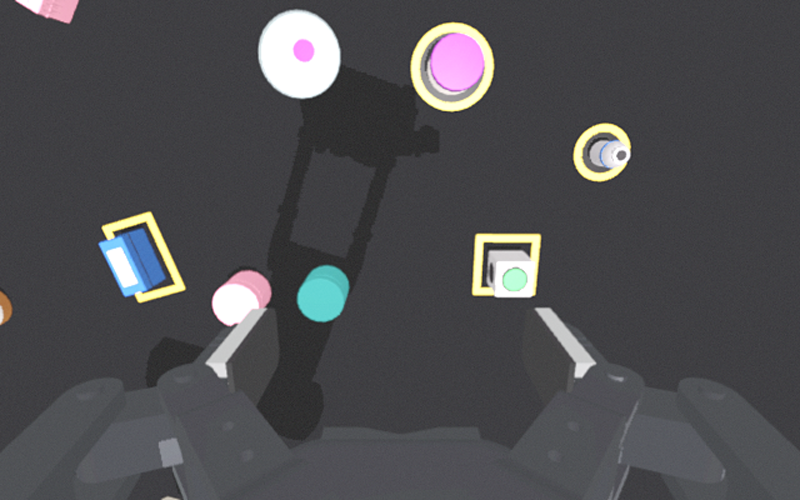

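All four items are standing inside their outlines. The jar lid is at (457,62), the objective tip at (621,155), the cube window at (515,279) and the box top around (125,265). I'll check the centring numerically.

Run:
```python
from h import *
f=lambda c,z:pt("w6",((c[0]+.5)*.8-.5,(c[1]+.5)*.8-.5),z)
print("jar",f((457,62),.05),ringfit("w6",.042,(320,10,400,95)))
print("lens",f((621,155),.046),ringfit("w6",.029,(455,95,510,150)))
print("cube",f((515,279),.048))
for n,l,z in[("box",[(99,244),(128,233),(151,286),(123,296)],.044),("rect",[(102,227),(151,212),(185,289),(138,302)],0),("sq",[(475,234),(541,233),(538,296),(473,296)],0)]:
    q=np.array([f(c,z) for c in l]); e=np.roll(q,-1,0)-q; print(n,q.mean(0).round(4),np.linalg.norm(e,axis=1).round(3),np.degrees(np.arctan2(e[:,1],e[:,0])).round(1))
```

```text
jar [ 0.63091624 -0.15894438  0.05      ] (array([ 0.6327, -0.1604,  0.045 ]), 479)
lens [ 0.53639759 -0.34142271  0.046     ] (array([ 0.5366, -0.3436,  0.0309]), 343)
cube [ 0.3942308  -0.23412061  0.048     ]
box [0.4138 0.2252 0.044 ] [0.039 0.067 0.038 0.067] [ -70.6 -166.6  109.2   13.7]
rect [0.4083 0.2301 0.    ] [0.068 0.106 0.068 0.106] [ -74.2 -165.1  105.3   15.1]
sq [ 0.395  -0.2363  0.    ] [0.083 0.086 0.086 0.084] [ -89.6 -177.9   89.5    0.5]
```

The box corners don't give the right width, so I'll look at the rectangle and box closer.

Run:
```python
from h import *
p=save("scene","s6")
c=cv2.resize(p[160:220,365:420],None,fx=7,fy=7,interpolation=cv2.INTER_CUBIC)
w=cv2.imread("pics/w6.png")[160:250,70:160]; w=cv2.resize(w,(420,420),interpolation=cv2.INTER_CUBIC)
cv2.imwrite("pics/c6.png",np.hstack([w,c[:420][:, :385]]))
```

```text
(no output)
```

View pics/c6.png

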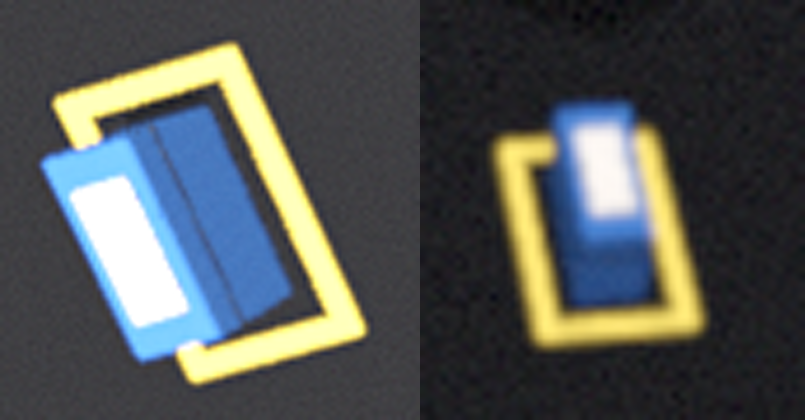

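The crop shows the box's far bottom edge from (208,107) to (291,297), parallel to the tape, and its top corners at (42,163), (128,138), (218,340) and (140,360).

Run:
```python
from h import *
f=lambda c,z:pt("w6",((c[0]+.5)/4.6667-.5+70,(c[1]+.5)/4.6667-.5+160),z)
for n,l,z in[("box",[(42,163),(128,138),(218,340),(140,360)],.044),("rect",[(52,98),(238,42),(367,330),(193,384)],0)]:
    q=np.array([f(c,z) for c in l]); e=np.roll(q,-1,0)-q; print(n,q.mean(0).round(4),np.linalg.norm(e,axis=1).round(3),np.degrees(np.arctan2(e[:,1],e[:,0])).round(1))
a,b=f((208,107),0),f((291,297),0); d=a-b; d/=np.linalg.norm(d); print(np.linalg.norm(a-b),np.degrees(np.arctan2(d[1],d[0])),(a+b)/2+.015*np.array([-d[1],d[0],0]))
```

```text
box [0.4114 0.2289 0.044 ] [0.03  0.069 0.028 0.069] [ -74.8 -166.2  104.2   15.6]
rect [0.4092 0.2299 0.    ] [0.069 0.107 0.068 0.109] [ -74.5 -164.7  107.1   15.7]
0.07044237696876858 14.166292389186722 [0.41033561 0.23084208 0.        ]
```

```bash
python3 -c "
from rig import sign_off; print(sign_off())"
```

```text
the job is handed in; nothing more can be done
None
```

I handed the job in with all four items upright inside their matching outlines; by my last camera check each was within about 3 mm of centre, and the dish and reagent bottle weren't touched.

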